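Slide the culture dish under the microscope

TASK

Bring the dish under the microscope: press the lock button on the tail of the carriage down with your fingertips and, keeping it held down all the way, push the carriage along its rail until it is fully up against the end stop on the microscope's foot. Only there let the button come up so that the carriage is locked, and move clear; do not grip or lift anything, leave the dish sitting between its posts and do not disturb the bottle, the flask and the jar.

Things in the scene. Friction and masses are not known exactly. Their poses are not given: they have to be found in the camera images.
- button_top (a point): Centre of the top face of the lock button, a black ribbed rectangular pad on the tail of the carriage, 44 mm along the rail by 38 mm across. At rest 63 mm above the bench, 18 mm above the carriage deck; it moves with the button and carriage. x axis: level, along the rail, the way the carriage must slide (to the end stop); y: across; z: up. The tail ends 30 mm behind it (-x).
- fin (a point): Middle of the near face of the upright fin on the carriage, ahead (+x) of the button: 50 mm wide, 8 mm thick, its top 90 mm above the bench. The face is 26 mm ahead of the button's centre, this point 75 mm above the bench. Fingertips on the button push the carriage by this face. Axes as button_top.
- button (a joint): How far the button is pressed down, m: 0 released (brake on), 0.010 fully down. Sprung: the force rises to about 8 N at 6 mm and 9 N fully down. Released, its brake holds the carriage against 20 N or more anywhere on the rail; the brake eases off as it goes down, and from 6 mm on the carriage runs free, with about 1 N of friction. Aim at 7 to 9 mm down while sliding.
- carriage (a joint): How far the carriage has slid along the rail towards the end stop, m; 0 at the start. It reaches the end stop somewhere between 0.09 and 0.16.
- carriage_nose (a point): Middle of the top edge of the front end of the carriage, the end that meets the end stop, 205 mm ahead of the button's centre, 45 mm above the bench. Axes as button_top. The carriage deck, 12 mm thick, is 110 mm wide here and 60 mm wide at the tail.
- end_stop (a point): Middle of the face of the end stop, a dark steel block with a rubber face, 56 mm wide, 68 mm high, over the rail at the foot of the white microscope stand; 45 mm above the bench. Axes as button_top: the carriage is home when carriage_nose coincides with this point. The stand's column is 120 mm behind the face (+x), 420 mm tall.
- scope_head (a point): Centre of the underside of the microscope's head, 180 mm above the bench, 55 mm before the end stop's face (-x). The head is 75 mm wide and reaches up to 365 mm above the bench; an arm joins it to the column, and the eyepieces reach out 110 mm to its -y side. With the carriage home it is 150 mm ahead of the button. Fixed.
- nest (a point): Centre of the dish's place on the carriage deck, 150 mm ahead of the button's centre, 45 mm above the bench, between four 7 mm high posts.
- dish: Flat round lidded culture dish, 90 mm across, 16 mm high, loose, 60 g, lying between four posts on the carriage deck; origin at the centre of its underside. It rides along.
- bottle: Bystander: amber bottle with a blue cap, 60 mm across, 115 mm high, loose on the bench; origin at the centre of its underside.
- flask: Bystander: conical glass flask with a stopper, 72 mm across at the foot, 100 mm high, loose on the bench; origin at the centre of its underside.
- jar: Bystander: small white jar, 44 mm across, 55 mm high, loose on the bench behind the carriage's tail; origin at the centre of its underside.
Mind the look-alikes: they are no part of the job. Leave any red or turquoise look-alike of the dish alone.

How it is judged:
By the outcome, as a careful person would: the job done as asked, in the order asked, and still so for the second after the job is handed in, with the robot touching nothing.
It also fails if it takes over 38 s, if anything falls off the work surface, if the arm or the gripper's body presses on something with over 40 N, if the wrist force passes 120 N, or if a joint passes its speed limit or range.

ROBOT

A 6-joint arm with a two-finger parallel gripper is mounted at the origin on the work surface. World frame = base frame: x ahead of the robot, y to its left, z up, the work surface at z = 0. Lengths are in m, angles in rad, forces in N, time in s.
With the tool pointing down it reaches from about 0.325 to 0.925 m from the base axis. Payload 3.1 kg.
Tool frame: the origin (TCP) lies where the fingers leave the gripper's body, on its centre line; the fingertips stand 73 mm ahead of it and the grasp point (between the pads) lies 54 mm ahead of it; z points along the fingers, x is the direction in which the jaws open and shut, and the axes are right-handed (so a half turn about z gives the same grasp; the last joint's range is limited). The gripper opens to 85 mm and grips with 20 to 120 N. Pads are 22 mm wide; open, the fingers measure 114 mm over their backs; the gripper's body (76 mm by 85 mm) begins 54 mm behind the grasp point. The pads swing forward as they close: fully open they stand 13 mm farther back than shut.
Start: joints at [1.025, 0.217, 1.613, -0, 1.311, -0.112], TCP at [0.263, 0.567, 0.304] pointing down, gripper open.
Joint ranges: [-2.75, 2.75], [-0.78, 2.1], [0.31, 2.55], [-1.13, 4.27], [0.13, 2.63], [-2.58, 2.58]. Speed limits (rad/s): [2.79, 2.79, 3.14, 3.14, 3.14, 3.14].

INTERFACE

Orientations are given as a rotation vector (axis times angle).
In Python, from bench import * gives the robot as it stands.
- The arm moves only by the tool step_arm, never from a script. Its argument "deltas" is a list of rows, each an object of numbers: "dx", "dy", "dz": the shift along the tool's x, y, z in units of 0.2 m (1.0 is 0.2 m); "turn": the turn about the tool's z in units of 180 degrees (1.0 is 180 degrees); "jaw": the closure in counts, from 0 (fully open) to 255 (shut). In form: [{"dx": .., "dy": .., "dz": .., "turn": .., "jaw": ..}, ...]. A call has 1 to 5 rows; each row is the pose to reach, as a shift and turn from the pose commanded when the call began, along the tool's axes at that moment, turning the shorter way round; what a row does not reach only later rows make up. A row lasts 1/8 s, in which the tool goes at most 62.5 mm and 10.7 degrees, less where a joint would pass 70% of its speed; a pose out of reach is approached as far as the arm can. A call with a number of a shift or a turn outside -1 to 1 is refused whole. A call with a gripper value outside its range is refused whole. The fingers move at their own pace and stop on an object; "newtons" is the grip in N (left out, the last holds). Time passes only in rows, so rows that repeat a pose let the fingers close. It gives the time, the measured TCP pose, the force and the opening at its end, in the units of the state.
- get_state(): the state, without advancing time (a new reading comes with each control period).
- grab_frame(name): name is "side" or "top"; returns the picture (400x640x3 uint8, red, green, blue); there is no depth.
- calibration(name): a dict with "fx", "fy", "cx", "cy" (pixels), "rvec" (rotation vector, rad) and "tvec" (3), from world to camera coordinates, as OpenCV has them. Camera axes: x right, y down, z forward; pixel columns grow to the right and rows downward; lengths in m; the calibration is good to about 2 mm. A picture is of the moment at which its call begins. calibration takes no time and is no camera call.
- finish_job(): hands the job in, once; it reports no verdict.
The state is a dict: "clock": time; "joint_pos": joint angles; "qvel": joint speeds; "effort": joint torques, N m; "position": TCP position; "tool_rot": TCP orientation; "force": force on the tool from outside, world axes, zero at the start; "torque": the same for the moment, N m; "grip_width": finger opening in m.
Only numpy, scipy, OpenCV 4.12 (cv2) and the standard library are available. Lean on these libraries where they do the work, as an engineer would, in place of code of your own. Each camera call takes 0.05 s, during which the arm holds its last target. There are 200 camera calls.

## Working session

There is one attempt and no reset: what is moved stays moved. The work goes in short steps, Python scripts to look and compute and a tool call to move; the robot and the scene stay as the last step left them, time stands still between calls to the robot, and variables do not carry over. Pictures are saved under pics/ and viewed, about 8 in all and at most 12, crops included, and the job is handed in when it is done.

Besides the shell and the picture viewer there is one more tool, called after "Request:" in YAML: its name, and indented under it one key for each argument. step_arm: Moves the arm, as the interface text tells. Its arguments: {"type":"object","properties":{"deltas":{"type":"array"},"newtons":{"type":"number"}},"required":["deltas"]}

```bash
mkdir -p pics; ls; python3 - <<'E'
from bench import *
import cv2
for n in ("side","top"):
    im=grab_frame(n); cv2.imwrite(f"pics/{n}0.png",im[:,:,::-1]); print(n,calibration(n))
s=get_state(); print({k:s[k] for k in("clock","position","tool_rot","force","grip_width")})
E
```

```text
pics
side {'fx': 401.9109001985663, 'fy': 401.9109001985663, 'cx': 318.47936020045586, 'cy': 195.87778203300743, 'rvec': array([ 2.09052924, -0.66461789,  0.34493807]), 'tvec': array([-0.5033914 ,  0.28832522,  0.89179729])}
top {'fx': 383.0811790206242, 'fy': 383.0811790206242, 'cx': 324.17015713399246, 'cy': 198.9538095908194, 'rvec': array([ 2.11168442, -2.17214814,  0.16075857]), 'tvec': array([-0.06684662,  0.57445024,  0.92177604])}
{'clock': 0.1, 'position': array([0.26236681, 0.56661516, 0.30267178]), 'tool_rot': array([ 2.64663387,  1.6908187 , -0.00313747]), 'force': array([-0.50379418, -0.12322593,  0.07408892]), 'grip_width': 0.08521910376301493}
```

View pics/side0.png

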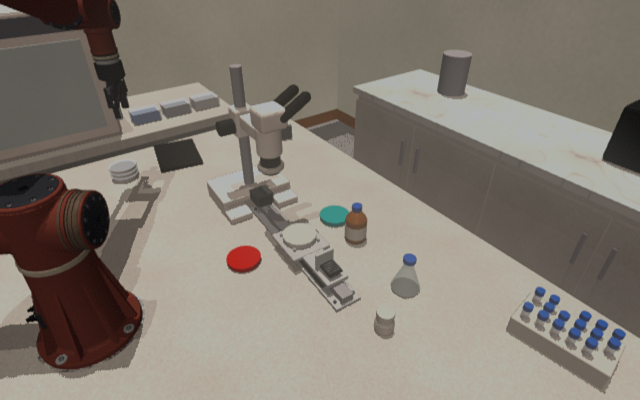

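View pics/top0.png

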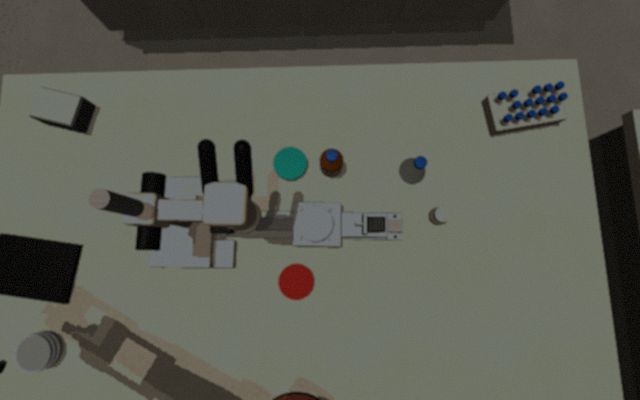

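The side view shows the carriage, with the dish at (300,236), the fin near (323,257) and the black button near (331,268). The end stop is at (262,193). In the top view the button is at about (376,225) and the dish at (317,224). The red (296,281) and turquoise (290,163) discs are the look-alikes. I'll confirm with an enlarged crop.

```bash
python3 - <<'E'
import cv2,numpy as np
a=cv2.imread("pics/side0.png")[175:315,230:370]; b=cv2.imread("pics/top0.png")[185:265,220:420]
a=cv2.resize(a,(400,400),interpolation=cv2.INTER_CUBIC)
b=cv2.resize(b,(800,320),interpolation=cv2.INTER_CUBIC)
cv2.imwrite("pics/cs.png",cv2.convertScaleAbs(cv2.resize(a,(560,560)),alpha=1.3)); cv2.imwrite("pics/ct.png",cv2.convertScaleAbs(b,alpha=1.4))
E
```

```text
(no output)
```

View pics/cs.png

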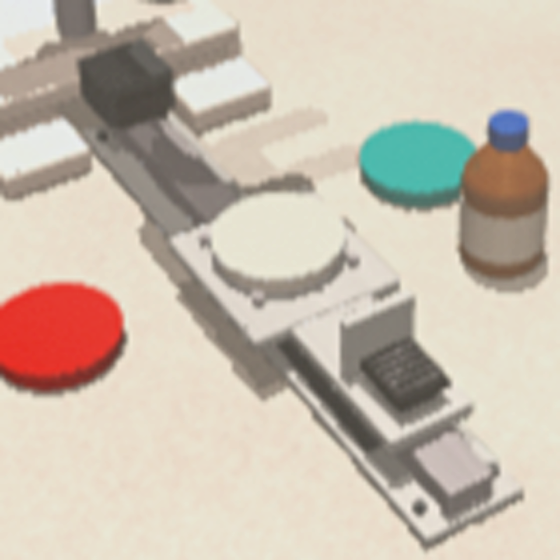

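View pics/ct.png

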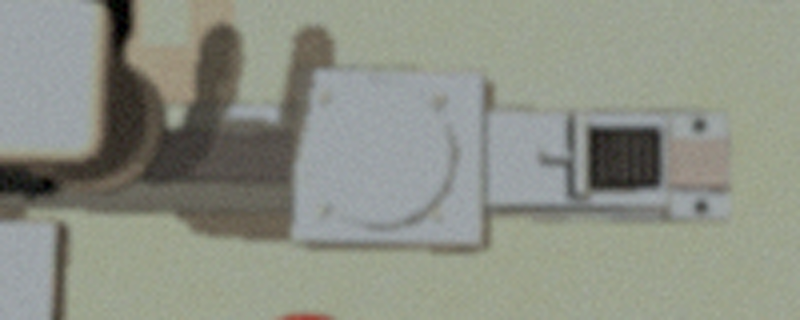

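The crops confirm the black ribbed pad just behind the fin (side crop (404,373), top crop (626,159)). The pale block behind it belongs to the rail, and the cream dish sits between its posts. Next I'll turn these into positions.

```bash
cat > h.py <<'E'
import numpy as np,cv2
from bench import *
def cam(n):
    c=calibration(n);K=np.array([[c['fx'],0,c['cx']],[0,c['fy'],c['cy']],[0,0,1]]);R=cv2.Rodrigues(np.array(c['rvec']))[0];return K,R,np.array(c['tvec'])
def ray(n,p,z):
    K,R,t=cam(n);d=R.T@np.linalg.solve(K,[p[0],p[1],1]);o=-R.T@t
    return (o+d*(z-o[2])/d[2])
def tri(ps,pt):
    P=[np.c_[R,t] for K,R,t in (cam("side"),cam("top"))];P=[cam(n)[0]@p for n,p in zip(("side","top"),P)]
    x=cv2.triangulatePoints(P[0],P[1],np.array(ps,float),np.array(pt,float)).ravel();return x[:3]/x[3]
S=lambda x,y:(x/4+230,y/4+175)
T=lambda x,y:(x/4+220,y/4+185)
def proj(n,p):
    K,R,t=cam(n);q=K@(R@np.array(p)+t);return q[:2]/q[2]
E
python3 - <<'E'
from h import *
np.set_printoptions(precision=4,suppress=True)
print("btn",tri(S(404,373),T(626,159)),ray("side",S(404,373),.063),ray("top",T(626,159),.063))
for a in [(590,128),(662,130),(662,190),(590,188)]: print("bt corner",ray("top",T(*a),.063))
for a in [(362,365),(401,340),(448,382),(404,411)]: print("bs corner",ray("side",S(*a),.063))
for a in [(315,70),(294,240),(487,75),(483,245),(668,120),(664,205)]: print("plate top",ray("top",T(*a),.045))
for a in [(172,235),(398,285),(262,340),(470,407),(392,442)]: print("plate side",ray("side",S(*a),.045))
for a in [(125,97),(172,72)]: print("stop",ray("side",S(*a),.068))
print("dish rim top", ray("side",S(280,237),.061))
for a in [(725,112),(725,215)]: print("rail tail",ray("top",T(*a),.0))
s=get_state(); print(cv2.Rodrigues(s['tool_rot'])[0])
E
```

```text
btn [ 0.5033 -0.2101  0.0579] [ 0.501  -0.2146  0.063 ] [ 0.502  -0.2089  0.063 ]
bt corner [ 0.5216 -0.1878  0.063 ]
bt corner [ 0.5192 -0.2318  0.063 ]
bt corner [ 0.4825 -0.2299  0.063 ]
bt corner [ 0.485  -0.1862  0.063 ]
bs corner [ 0.4847 -0.1948  0.063 ]
bs corner [ 0.5162 -0.1911  0.063 ]
bs corner [ 0.5176 -0.2354  0.063 ]
bs corner [ 0.4828 -0.2391  0.063 ]
plate top [ 0.5649 -0.0189  0.045 ]
plate top [ 0.4592 -0.0041  0.045 ]
plate top [ 0.5587 -0.1268  0.045 ]
plate top [ 0.4529 -0.1206  0.045 ]
plate top [ 0.5271 -0.2388  0.045 ]
plate top [ 0.4743 -0.2335  0.045 ]
plate side [ 0.4624 -0.0056  0.045 ]
plate side [ 0.5564 -0.134   0.045 ]
plate side [ 0.4573 -0.1261  0.045 ]
plate side [ 0.5271 -0.2453  0.045 ]
plate side [ 0.4732 -0.2408  0.045 ]
stop [0.5002 0.1259 0.068 ]
stop [0.5444 0.1344 0.068 ]
dish rim top [ 0.5104 -0.0657  0.061 ]
rail tail [ 0.536  -0.2837  0.    ]
rail tail [ 0.469  -0.2798  0.    ]
[[ 0.4203  0.9074 -0.0012]
 [ 0.9074 -0.4203 -0.0019]
 [-0.0022 -0.0003 -1.    ]]
```

Both cameras agree. The button is at about (0.502, -0.211), the rail direction is about (0.055, 0.998), and the stop face is about (0.522, 0.130), so expected travel is about 0.136 m. I'll go round the scope on the robot side with the fingers shut, turning tool x across the rail.

Request:
step_arm:
  deltas:
    - {"dx":-0.24,"dy":0.166,"dz":0,"turn":0.045,"jaw":255}
    - {"dx":-0.48,"dy":0.332,"dz":0,"turn":0.095,"jaw":255}
    - {"dx":-0.72,"dy":0.5,"dz":0,"turn":0.145,"jaw":255}
    - {"dx":-0.96,"dy":0.665,"dz":0,"turn":0.19,"jaw":255}
    - {"dx":-0.96,"dy":0.665,"dz":0,"turn":0.19,"jaw":255}
  newtons: 40

```text
clock: 0.72
position: [0.3025, 0.3338, 0.3028]
tool_rot: [3.028, 0.83, -0.003]
force: [0.4, 0.7, 0.3]
grip_width: 0.0003
```

```bash
python3 - <<'E'
from h import *
np.set_printoptions(precision=4,suppress=True)
for n,p,z in [("bottle",(331,154),.115),("flask",(421,161),.1),("jar",(440,214),.055),("knob",(147,238),.15),("head corner",(205,224),.365)]: print(n,ray("top",p,z))
s=get_state();R=cv2.Rodrigues(s['tool_rot'])[0]
print(s['position'],R[:,0],s['clock'],s['force'],s['grip_width'])
E
```

```text
bottle [ 0.6688 -0.1022  0.115 ]
flask [ 0.6493 -0.3183  0.1   ]
jar [ 0.5248 -0.3681  0.055 ]
knob [0.4801 0.3104 0.15  ]
head corner [0.487  0.1156 0.365 ]
[0.3025 0.3338 0.3028] [ 0.8601  0.5101 -0.002 ] 0.725 [0.4206 0.6903 0.2946] 0.0003480166791718782
```

Request:
step_arm:
  deltas:
    - {"dx":-0.07,"dy":0.245,"turn":0.045,"jaw":255,"dz":0}
    - {"dx":-0.14,"dy":0.49,"turn":0.095,"jaw":255,"dz":0}
    - {"dx":-0.21,"dy":0.735,"turn":0.145,"jaw":255,"dz":0}
    - {"dx":-0.28,"dy":0.98,"turn":0.188,"jaw":255,"dz":0}
    - {"dx":-0.28,"dy":0.98,"turn":0.188,"jaw":255,"dz":0}

```text
clock: 1.35
position: [0.3564, 0.1383, 0.304]
tool_rot: [3.14, -0.087, 0.001]
force: [-0.3, -0.2, 0.0]
grip_width: -0.0002
```

Request:
step_arm:
  deltas:
    - {"dx":0.07,"dy":0.245,"turn":0,"jaw":255,"dz":0}
    - {"dx":0.14,"dy":0.49,"turn":0,"jaw":255,"dz":0}
    - {"dx":0.21,"dy":0.735,"turn":0,"jaw":255,"dz":0}
    - {"dx":0.28,"dy":0.98,"turn":0,"jaw":255,"dz":0}

```text
clock: 1.85
position: [0.4024, -0.0584, 0.304]
tool_rot: [-3.14, 0.074, -0.002]
force: [0.1, 0.2, -0.2]
grip_width: -0.0001
```

Request:
step_arm:
  deltas:
    - {"dx":0.18,"dy":0.23,"turn":0,"jaw":255,"dz":0.05}
    - {"dx":0.36,"dy":0.46,"turn":0,"jaw":255,"dz":0.2}
    - {"dx":0.54,"dy":0.695,"turn":0,"jaw":255,"dz":0.4}
    - {"dx":0.54,"dy":0.695,"turn":0,"jaw":255,"dz":0.52}
    - {"dx":0.54,"dy":0.695,"turn":0,"jaw":255,"dz":0.52}

```text
clock: 2.48
position: [0.5016, -0.2008, 0.1962]
tool_rot: [-3.136, 0.077, 0.01]
force: [-0.6, 0.0, -0.2]
grip_width: -0.0
```

```bash
python3 - <<'E'
from h import *
np.set_printoptions(precision=4,suppress=True)
a=grab_frame("side")[:,:,::-1]; b=grab_frame("top")[:,:,::-1]
a=cv2.resize(a[180:320,250:390],(560,560),interpolation=cv2.INTER_CUBIC)
b=cv2.resize(b[150:290,300:356+0+84],(240,240))
o=np.zeros((560,800,3),np.uint8);o[:,:560]=a;o[:240,560:]=b
cv2.imwrite("pics/m1.png",cv2.convertScaleAbs(o,alpha=1.3))
s=get_state();R=cv2.Rodrigues(s['tool_rot'])[0];p=s['position']
print(p,R[:,0],R[:,2],s['clock'],s['force'])
for l in (.073,.086): print(l,(proj("side",p+R[:,2]*l)-[250,180])*4)
E
```

```text
[ 0.5028 -0.2013  0.1999] [ 0.9988 -0.0483 -0.0006] [-0.0006  0.001  -1.    ] 2.575 [ 0.6935 -0.6813  0.1232]
0.073 [314.1237 257.6152]
0.086 [313.8619 274.6045]
```

View pics/m1.png

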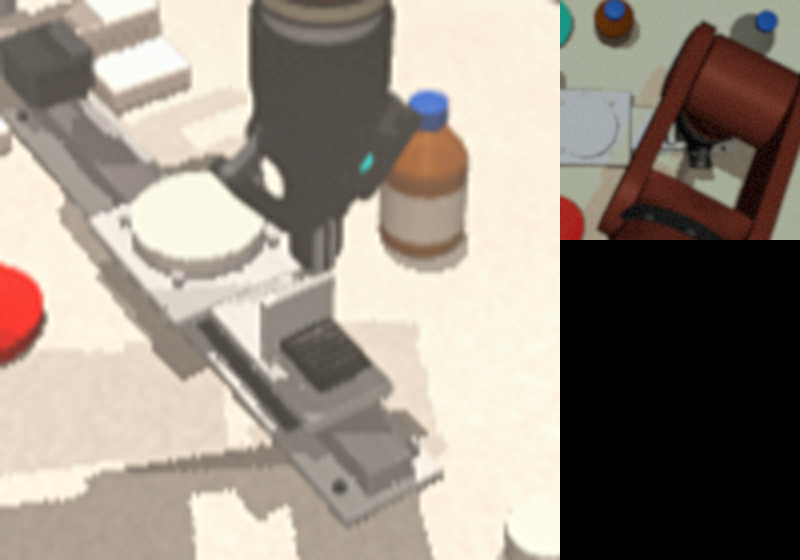

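The shut fingertips hang above and just behind the fin, with the tip at about (315,268) in the crop, which fits a tip length of 73 to 80 mm. I'll back off 5 mm from the fin and come down, slowly at the end.

Request:
step_arm:
  deltas:
    - {"dx":0,"dy":0.025,"dz":0.1,"turn":-0.002,"jaw":255}
    - {"dx":0,"dy":0.025,"dz":0.2,"turn":-0.002,"jaw":255}
    - {"dx":0,"dy":0.025,"dz":0.25,"turn":-0.002,"jaw":255}
    - {"dx":0,"dy":0.025,"dz":0.27,"turn":-0.002,"jaw":255}
    - {"dx":0,"dy":0.025,"dz":0.27,"turn":-0.002,"jaw":255}

```text
clock: 3.2
position: [0.5025, -0.2076, 0.1468]
tool_rot: [3.14, -0.069, 0.002]
force: [0.2, 0.2, 0.9]
grip_width: 0.0001
```

Request:
step_arm:
  deltas:
    - {"dx":0,"dy":0,"dz":0.02,"turn":0.004,"jaw":255}
    - {"dx":0,"dy":0,"dz":0.04,"turn":0.004,"jaw":255}
    - {"dx":0,"dy":0,"dz":0.06,"turn":0.004,"jaw":255}
    - {"dx":0,"dy":0,"dz":0.06,"turn":0.004,"jaw":255}
    - {"dx":0,"dy":0,"dz":0.06,"turn":0.004,"jaw":255}

```text
clock: 3.82
position: [0.5022, -0.2079, 0.1342]
tool_rot: [3.14, -0.089, 0.0]
force: [0.6, -0.7, 2.0]
grip_width: 0.0002
```

Request:
step_arm:
  deltas:
    - {"dx":0,"dy":0,"dz":0.01,"turn":0,"jaw":255}
    - {"dx":0,"dy":0,"dz":0.01,"turn":0,"jaw":255}
    - {"dx":0,"dy":0,"dz":0.01,"turn":0,"jaw":255}

```text
clock: 4.2
position: [0.5022, -0.2078, 0.1324]
tool_rot: [3.14, -0.089, 0.0]
force: [-1.5, 0.2, 6.2]
grip_width: 0.0001
```

```bash
python3 - <<'E'
from h import *
np.set_printoptions(precision=4,suppress=True)
a=grab_frame("side")[:,:,::-1]
a=cv2.resize(a[205:305,270:370],(600,600),interpolation=cv2.INTER_CUBIC)
cv2.imwrite("pics/m2.png",cv2.convertScaleAbs(a,alpha=1.4))
for i in range(3):
    s=get_state();print(s['position'],s['clock'],s['force'],s['torque'])
    grab_frame("side")
E
```

```text
[ 0.5022 -0.2079  0.1324] 4.25 [-1.8217  0.8821  5.9372] [ 0.1183  0.2657 -0.0418]
[ 0.5022 -0.2078  0.1324] 4.3 [-0.3221  0.9579  4.9812] [0.1083 0.2935 0.0103]
[ 0.5022 -0.2079  0.1324] 4.35 [-1.5616  0.6391  4.7727] [0.1198 0.2139 0.0122]
```

View pics/m2.png

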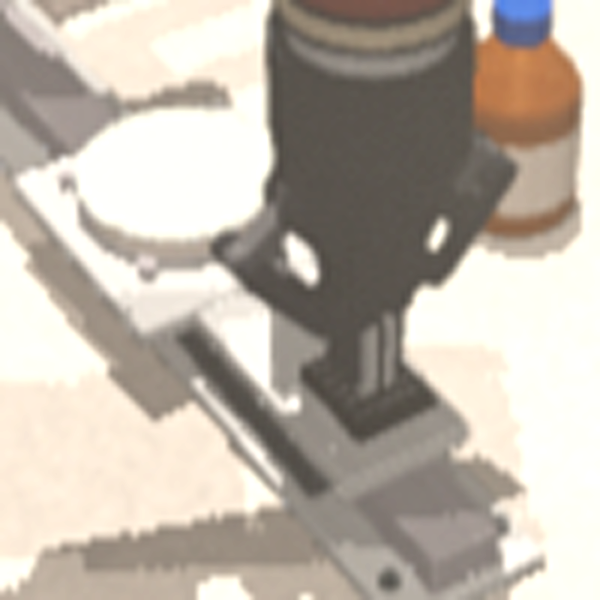

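The fingertips are on the button just behind the fin (crop (378,390)), with about 5 N at roughly 3.6 mm down. This matches contact at TCP z ≈ 0.136. I'll press on to about 8 mm.

Request:
step_arm:
  deltas:
    - {"dx":0,"dy":0,"dz":0.012,"turn":0,"jaw":255}
    - {"dx":0,"dy":0,"dz":0.024,"turn":0,"jaw":255}
    - {"dx":0,"dy":0,"dz":0.024,"turn":0,"jaw":255}
    - {"dx":0,"dy":0,"dz":0.024,"turn":0,"jaw":255}

```text
clock: 4.9
position: [0.5022, -0.2079, 0.1281]
tool_rot: [3.14, -0.089, -0.0]
force: [-2.8, 2.0, 7.7]
grip_width: 0.0002
```

```bash
python3 - <<'E'
from h import *
np.set_printoptions(precision=4,suppress=True)
F=[]
for i in range(4):
    grab_frame("side");F.append(get_state()['force'])
print(get_state()['position'],np.mean(F,0))
E
```

```text
[ 0.5022 -0.2079  0.1281] [-2.2415  1.1603  7.9924]
```

Request:
step_arm:
  deltas:
    - {"dx":0,"dy":-0.015,"dz":0.003,"turn":0,"jaw":255}
    - {"dx":0,"dy":-0.03,"dz":0.003,"turn":0,"jaw":255}
    - {"dx":0,"dy":-0.045,"dz":0.003,"turn":0,"jaw":255}
    - {"dx":0,"dy":-0.06,"dz":0.003,"turn":0,"jaw":255}
    - {"dx":0,"dy":-0.075,"dz":0.003,"turn":0,"jaw":255}

```text
clock: 5.72
position: [0.5029, -0.1935, 0.1276]
tool_rot: [3.139, -0.088, -0.001]
force: [-3.2, -1.5, 8.4]
grip_width: -0.0002
```

Request:
step_arm:
  deltas:
    - {"dx":0,"dy":-0.025,"dz":0,"turn":0,"jaw":255}
    - {"dx":0,"dy":-0.05,"dz":0,"turn":0,"jaw":255}
    - {"dx":0,"dy":-0.075,"dz":0,"turn":0,"jaw":255}
    - {"dx":0,"dy":-0.1,"dz":0,"turn":0,"jaw":255}
    - {"dx":0,"dy":-0.125,"dz":0,"turn":0,"jaw":255}

```text
clock: 6.35
position: [0.5042, -0.1683, 0.1275]
tool_rot: [3.139, -0.088, -0.001]
force: [-3.4, -1.6, 8.6]
grip_width: 0.0
```

```bash
python3 - <<'E'
from h import *
np.set_printoptions(precision=4,suppress=True)
a=grab_frame("side")[:,:,::-1]
a=cv2.resize(a[175:305,240:370],(600,600),interpolation=cv2.INTER_CUBIC)
cv2.imwrite("pics/m3.png",cv2.convertScaleAbs(a,alpha=1.4))
s=get_state();print(s['position'],s['clock'],s['force'])
E
```

```text
[ 0.5042 -0.1677  0.1274] 6.4 [-3.5675  1.6468  8.0078]
```

View pics/m3.png

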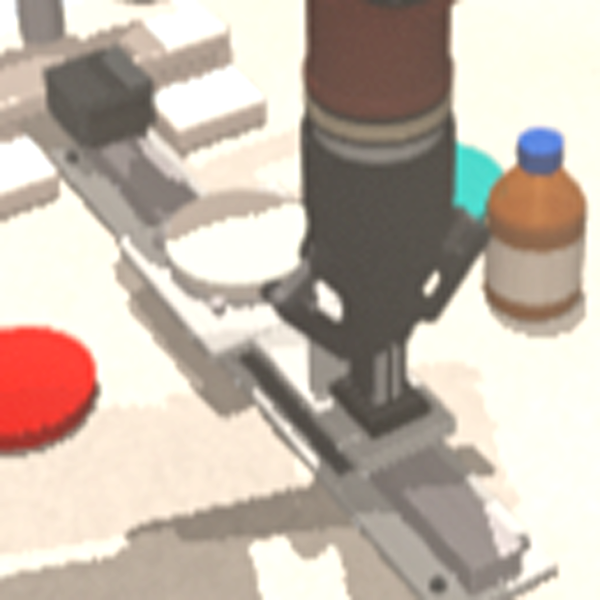

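The carriage slides with the tips: the tail has cleared the rail block and the dish is still between its posts. On we go.

Request:
step_arm:
  deltas:
    - {"dx":0,"dy":-0.03,"dz":0,"turn":0,"jaw":255}
    - {"dx":0,"dy":-0.065,"dz":0,"turn":0,"jaw":255}
    - {"dx":0,"dy":-0.1,"dz":0,"turn":0,"jaw":255}
    - {"dx":0,"dy":-0.135,"dz":0,"turn":0,"jaw":255}
    - {"dx":0,"dy":-0.17,"dz":0,"turn":0,"jaw":255}

```text
clock: 7.02
position: [0.5058, -0.1342, 0.1273]
tool_rot: [3.139, -0.088, -0.003]
force: [-3.8, -1.2, 8.7]
grip_width: 0.0002
```

Request:
step_arm:
  deltas:
    - {"dx":0,"dy":-0.03,"dz":0,"turn":0,"jaw":255}
    - {"dx":0,"dy":-0.06,"dz":0,"turn":0,"jaw":255}
    - {"dx":0,"dy":-0.09,"dz":0,"turn":0,"jaw":255}
    - {"dx":0,"dy":-0.12,"dz":0,"turn":0,"jaw":255}
    - {"dx":0,"dy":-0.14,"dz":0,"turn":0,"jaw":255}

```text
clock: 7.65
position: [0.5072, -0.106, 0.1271]
tool_rot: [3.14, -0.088, -0.004]
force: [-3.5, -0.1, 8.5]
grip_width: 0.0003
```

Request:
step_arm:
  deltas:
    - {"dx":0,"dy":-0.02,"dz":-0.002,"turn":0,"jaw":255}
    - {"dx":0,"dy":-0.04,"dz":-0.002,"turn":0,"jaw":255}
    - {"dx":0,"dy":-0.06,"dz":-0.002,"turn":0,"jaw":255}
    - {"dx":0,"dy":-0.075,"dz":-0.002,"turn":0,"jaw":255}
    - {"dx":0,"dy":-0.09,"dz":-0.002,"turn":0,"jaw":255}

```text
clock: 8.28
position: [0.508, -0.0881, 0.1274]
tool_rot: [3.14, -0.088, -0.005]
force: [-4.2, -0.9, 8.7]
grip_width: 0.0
```

Request:
step_arm:
  deltas:
    - {"dx":0,"dy":-0.015,"dz":0,"turn":0,"jaw":255}
    - {"dx":0,"dy":-0.03,"dz":0,"turn":0,"jaw":255}
    - {"dx":0,"dy":-0.045,"dz":0,"turn":0,"jaw":255}
    - {"dx":0,"dy":-0.055,"dz":0,"turn":0,"jaw":255}
    - {"dx":0,"dy":-0.065,"dz":0,"turn":0,"jaw":255}

```text
clock: 8.9
position: [0.5087, -0.0751, 0.1273]
tool_rot: [3.14, -0.088, -0.005]
force: [-4.9, -1.6, 8.8]
grip_width: 0.0
```

Request:
step_arm:
  deltas:
    - {"dx":0,"dy":-0.01,"dz":0,"turn":0,"jaw":255}
    - {"dx":0,"dy":-0.02,"dz":0,"turn":0,"jaw":255}
    - {"dx":0,"dy":-0.03,"dz":0,"turn":0,"jaw":255}
    - {"dx":0,"dy":-0.04,"dz":0,"turn":0,"jaw":255}

```text
clock: 9.4
position: [0.5091, -0.0672, 0.1273]
tool_rot: [3.14, -0.088, -0.005]
force: [-4.3, -0.6, 7.9]
grip_width: -0.0001
```

```bash
python3 - <<'E'
from h import *
np.set_printoptions(precision=4,suppress=True)
a=grab_frame("side")[:,:,::-1]
a=cv2.resize(a[165:285,230:350],(600,600),interpolation=cv2.INTER_CUBIC)
cv2.imwrite("pics/m4.png",cv2.convertScaleAbs(a,alpha=1.4))
s=get_state();print(s['position'],s['clock'],s['force'])
E
```

```text
[ 0.5091 -0.0669  0.1273] 9.45 [-4.398  -0.8142  8.1265]
```

View pics/m4.png

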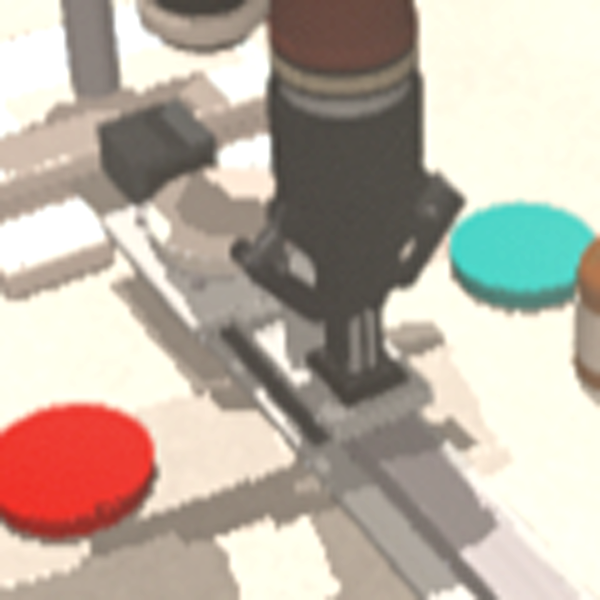

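The nose is now close to the stop (crop (140,205)). I'll creep on until the push force shows contact.

Request:
step_arm:
  deltas:
    - {"dx":0,"dy":-0.01,"dz":0,"turn":0,"jaw":255}
    - {"dx":0,"dy":-0.02,"dz":0,"turn":0,"jaw":255}
    - {"dx":0,"dy":-0.03,"dz":0,"turn":0,"jaw":255}

```text
clock: 9.82
position: [0.5101, -0.0622, 0.1277]
tool_rot: [3.137, -0.087, -0.002]
force: [-4.3, -4.7, 7.3]
grip_width: 0.0001
```

Request:
step_arm:
  deltas:
    - {"dx":0,"dy":-0.01,"dz":0,"turn":0,"jaw":255}
    - {"dx":0,"dy":-0.02,"dz":0,"turn":0,"jaw":255}
    - {"dx":0,"dy":-0.02,"dz":0,"turn":0,"jaw":255}

```text
clock: 10.2
position: [0.5116, -0.0586, 0.1284]
tool_rot: [3.137, -0.087, 0.003]
force: [-2.9, -4.8, 7.5]
grip_width: -0.0002
```

Request:
step_arm:
  deltas:
    - {"dx":0,"dy":-0.008,"dz":0.004,"turn":0,"jaw":255}
    - {"dx":0,"dy":-0.016,"dz":0.004,"turn":0,"jaw":255}
    - {"dx":0,"dy":-0.016,"dz":0.004,"turn":0,"jaw":255}

```text
clock: 10.58
position: [0.5123, -0.0557, 0.1279]
tool_rot: [3.136, -0.087, 0.005]
force: [-2.2, -5.2, 7.4]
grip_width: -0.0001
```

```bash
python3 - <<'E'
from h import *
np.set_printoptions(precision=4,suppress=True)
a=grab_frame("side")[:,:,::-1]
a=cv2.resize(a[165:285,230:350],(600,600),interpolation=cv2.INTER_CUBIC)
cv2.imwrite("pics/m5.png",cv2.convertScaleAbs(a,alpha=1.4))
s=get_state();print(s['position'],s['clock'],s['force'])
E
```

```text
[ 0.5123 -0.0557  0.1279] 10.625 [-2.5786 -5.2814  8.7662]
```

View pics/m5.png

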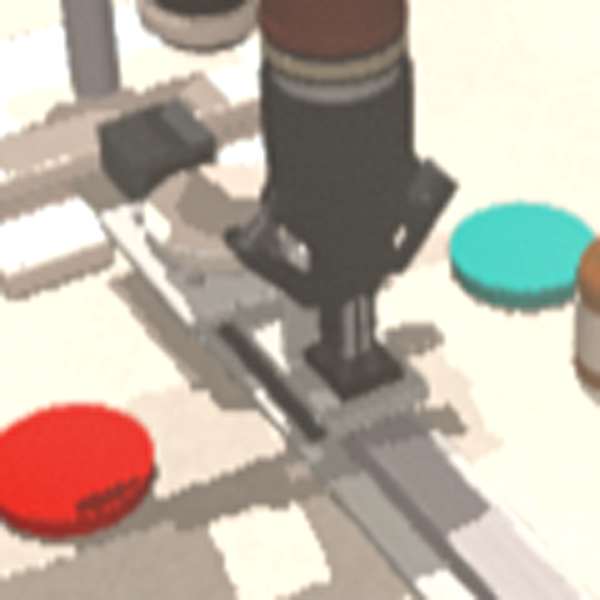

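Since the last picture the carriage moved only about 3 mm while the tips slid on the button, so it is against the stop. I'll push gently into the fin to seat it fully.

Request:
step_arm:
  deltas:
    - {"dx":0,"dy":-0.01,"dz":0.002,"turn":0,"jaw":255}
    - {"dx":0,"dy":-0.02,"dz":0.002,"turn":0,"jaw":255}
    - {"dx":0,"dy":-0.02,"dz":0.002,"turn":0,"jaw":255}

```text
clock: 11.0
position: [0.513, -0.0517, 0.1277]
tool_rot: [3.136, -0.087, 0.007]
force: [-1.5, -4.7, 8.2]
grip_width: -0.0003
```

Request:
step_arm:
  deltas:
    - {"dx":0,"dy":-0.01,"dz":0.001,"turn":0,"jaw":255}
    - {"dx":0,"dy":-0.02,"dz":0.001,"turn":0,"jaw":255}
    - {"dx":0,"dy":-0.02,"dz":0.001,"turn":0,"jaw":255}

```text
clock: 11.38
position: [0.5133, -0.0494, 0.1276]
tool_rot: [3.132, -0.085, 0.008]
force: [-1.6, -12.3, 7.8]
grip_width: -0.0001
```

12 N against the fin with the button still about 8 mm down and no further motion means it is home. I'll ease the push slightly and let the button up with the fingers moving straight up.

Request:
step_arm:
  deltas:
    - {"dx":0,"dy":0.003,"dz":-0.01,"turn":0,"jaw":255}
    - {"dx":0,"dy":0.003,"dz":-0.03,"turn":0,"jaw":255}
    - {"dx":0,"dy":0.003,"dz":-0.05,"turn":0,"jaw":255}
    - {"dx":0,"dy":0.01,"dz":-0.06,"turn":0,"jaw":255}
    - {"dx":0,"dy":0.03,"dz":-0.08,"turn":0,"jaw":255}

```text
clock: 12.0
position: [0.5104, -0.0519, 0.1409]
tool_rot: [-3.14, 0.09, 0.002]
force: [0.2, 0.6, 0.3]
grip_width: -0.0004
```

Request:
step_arm:
  deltas:
    - {"dx":0,"dy":0.02,"dz":-0.05,"turn":0,"jaw":255}
    - {"dx":0,"dy":0.06,"dz":-0.15,"turn":0,"jaw":255}
    - {"dx":0,"dy":0.2,"dz":-0.3,"turn":0,"jaw":255}
    - {"dx":-0.15,"dy":0.4,"dz":-0.5,"turn":0,"jaw":255}
    - {"dx":-0.35,"dy":0.55,"dz":-0.65,"turn":0,"jaw":255}

```text
clock: 12.62
position: [0.4349, -0.159, 0.2742]
tool_rot: [3.139, -0.088, 0.005]
force: [0.3, 0.1, 0.4]
grip_width: -0.0
```

```bash
python3 - <<'E'
from h import *
np.set_printoptions(precision=4,suppress=True)
a=grab_frame("side")[:,:,::-1];b=grab_frame("top")[:,:,::-1]
cv2.imwrite("pics/side9.png",a);cv2.imwrite("pics/top9.png",b)
a=cv2.resize(a[170:280,230:340],(480,480),interpolation=cv2.INTER_CUBIC)
b=cv2.resize(b[140:260,190:350],(320,240),interpolation=cv2.INTER_CUBIC)
o=np.zeros((480,800,3),np.uint8);o[:,:480]=a;o[:240,480:]=b
cv2.imwrite("pics/m6.png",cv2.convertScaleAbs(o,alpha=1.4))
s=get_state();print(s['position'],s['clock'],s['force'])
E
```

```text
[ 0.4341 -0.1604  0.2762] 12.725 [ 0.2323 -0.2361 -0.0671]
```

View pics/m6.png

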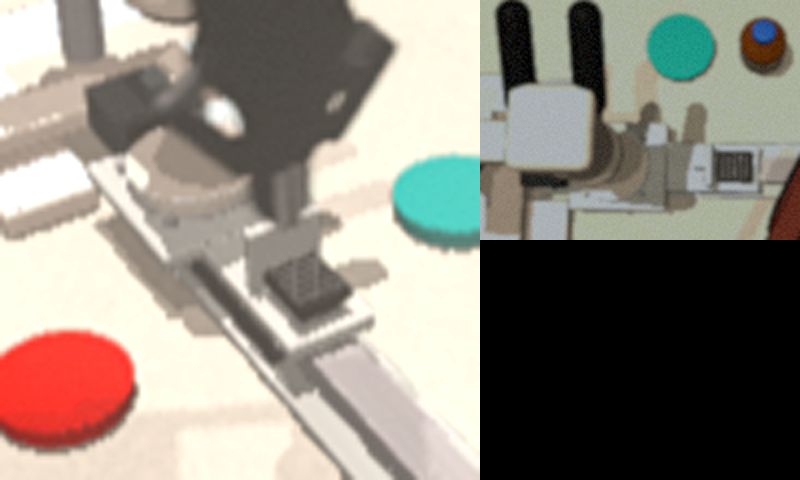

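The button has come up and the dish is between its posts under the head. The button is at side crop (308,283) and top crop (734,166). One numeric check of travel and the gap at the stop follows.

```bash
python3 - <<'E'
from h import *
np.set_printoptions(precision=4,suppress=True)
f=480/110
a=ray("side",(230+308/f,170+283/f),.063);b=ray("top",(317,223),.063)
print("btn side",a,"start .501,-.2146; top",b,"start .502,-.2089")
print("deck front-left corner side",ray("side",(230+92/f,170+168/f),.045),"start .4624,-.0056; stop face side ~y .126-.134")
i0=cv2.imread("pics/side0.png");i1=cv2.imread("pics/side9.png")
for n,(x,y,w,h) in dict(bottle=(342,202,28,42),flask=(388,253,36,44),jar=(372,303,26,34)).items():
    r=cv2.matchTemplate(i1[y-8:y+h+8,x-8:x+w+8],i0[y:y+h,x:x+w],cv2.TM_CCOEFF_NORMED);print(n,np.array(cv2.minMaxLoc(r)[3])-8,r.max())
E
```

```text
btn side [ 0.5091 -0.0707  0.063 ] start .501,-.2146; top [ 0.5104 -0.0638  0.063 ] start .502,-.2089
deck front-left corner side [0.4674 0.1316 0.045 ] start .4624,-.0056; stop face side ~y .126-.134
bottle [0 0] 0.9996076
flask [0 0] 0.9996986
jar [0 0] 0.9997571
```

The travel is about 0.144 m, the nose agrees with the stop face, and the bystanders have not moved. Handing in.

```bash
python3 -c "
from bench import *
print(finish_job())"
```

```text
the job is handed in; nothing more can be done
None
```

The dish is under the microscope: the carriage is up against the end stop and locked. I handed the job in at about 12.7 s with the arm clear.

- **Slide:** I pressed the button about 8 mm down (8–9 N) with the shut fingertips and kept it there for the whole slide of about 0.144 m.
- **Seating:** the tips slid on the button once the carriage stopped. They then pushed on the fin with about 12 N, and only then did I lift straight up to release the button.
- **Last checks:** both cameras put the travel at about 0.144 m. The deck's front edge matches the end stop's face within measuring error (a few mm). The button is up, the dish is between its posts, and the bottle, flask and jar have not moved in the side image. The tool force is about zero.
- **Not seen directly:** the contact between nose and stop was hidden from both cameras, so being fully home rests on the push force and that position check. I did not test the lock with a push.

No check failed. The two cameras differed by up to 7 mm on the button's position, but agreed on the travel.

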